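# Lock a hook post into the bench rail with a quarter turn

### The arm

A 7-joint arm with a two-finger parallel gripper is mounted at the origin on the work surface. World frame = base frame: x ahead of the robot, y to its left, z up, the work surface at z = 0. Lengths are in m, angles in rad, forces in N, time in s.
With the tool pointing down it reaches from about 0.35 to 0.9 m from the base axis. Payload 7.2 kg.
Tool frame: the origin (TCP) lies at the very end of the fingers, on their centre line; the grasp point (between the pads) lies 19 mm behind it (bot.grip_point_offset is the z of the grasp point in the tool frame, in m); z points along the fingers, y is the line along which they close (so a half turn about z gives the same grasp; the last joint's range is limited). The gripper opens to 88 mm and grips with 3 to 60 N. Pads are 20 mm wide; open, the fingers measure 115 mm over their backs; the gripper's body (75 mm by 178 mm) begins 61 mm behind the grasp point.
Start: joints at [-1.388, 0.411, -0.013, 1.596, 0.006, 1.134, -0.082], TCP at [0.155, 0.605, 0.223] pointing down, gripper open.
Joint ranges: [-2.95, 2.95], [-0.29, 1.99], [-1.47, 1.44], [0.14, 2.54], [-1.03, 4.17], [0.13, 1.85], [-2.86, 2.86]. Speed limits (rad/s): [2.39, 2.39, 3.01, 3.01, 3.14, 3.14, 3.14].

### API

Orientations are given as a unit quaternion [x, y, z, w].
In Python, from station import bot gives the robot as it stands. The module is installed in compiled form; this text tells all that it offers.
- The arm moves only by the tool carry_out, never from a script. Its argument "increments" is text: rows parted by semicolons, each of 7 numbers parted by spaces: the turn, a rotation vector about the tool's x, y, z normalised to -1 to 1, where 1 is 10 degrees, then the shift along the tool's x, y, z normalised to -1 to 1, where 1 is 250 mm, then the opening, from 0 (shut) to 1 (fully open). In form: wx wy wz x y z hand; .... A call has 1 to 5 rows; each row shifts and turns the commanded pose from where the row before left it, along the tool's axes as they then stand; what a row does not reach is not made up. A row lasts 1/8 s, in which the tool goes at most 62.5 mm and 10.7 degrees, less where a joint would pass 70% of its speed; a pose out of reach is approached as far as the arm can. A call with a number of a shift or a turn outside -1 to 1 is refused whole. A call with a gripper value outside its range is refused whole. The fingers move at their own pace and stop on an object; the grip force is fixed at half the most. Time passes only in rows, so rows that do not move let the fingers close. It gives the time, the measured TCP pose, the force, the opening and the grip force at its end, in the units of the state.
- bot.sense(): the state, without advancing time (a new reading comes with each control period).
- bot.camera(name): name is "side" or "top" or "wrist"; returns a dict with "color" (480x640x3 uint8, red, green, blue), "fx", "fy", "cx", "cy" (pixels), "dist" ([k1, k2, p1, p2, k3] as OpenCV has them; the pictures are not rectified), "rvec" (rotation vector, rad) and "tvec" (3), from world to camera coordinates, as OpenCV has them. Camera axes: x right, y down, z forward; pixel columns grow to the right and rows downward; lengths in m; the calibration is good to about 2 mm. A picture is of the moment at which its call begins. There is no depth.
- bot.finish_job(): hands the job in; it is judged then, once.
The state is a dict: "clock": time; "joint_positions": joint angles; "joint_vel": joint speeds; "tau": joint torques, N m; "tool_pos": TCP position; "ee_rot": TCP orientation; "force": force on the tool from outside, world axes, zero at the start; "moment": the same for the moment, N m; "finger_gap": finger opening in m; "grip_force": force on a finger pad.
Only numpy, scipy, OpenCV 4.12 (cv2) and the standard library are available. Lean on these libraries where they do the work, as an engineer would, in place of code of your own. Each camera call takes 0.05 s, during which the arm holds its last target. There are 200 camera calls.

### The job

Fit the loose hook post to the slotted steel rail, about midway along the rail's open stretch: feel for the slot without forcing, let the foot drop in lengthways, press the post down against its spring and give it a quarter turn clockwise (seen from above). Then let go, so that it springs up and locks with its hook pointing to the front, the robot's side. Leave everything else on the bench where it is.

Things in the scene. Friction and masses are not known exactly. Their poses are not given: they have to be found in the camera images.
- hookpost_grip (a point): Centre of the flat black wing grip topping the loose hook post, which stands upright on its foot on the tiles. Wing 34 mm (x) by 14 mm (y) by 40 mm high, its centre 72 mm above the foot's underside; grasp across its 14 mm. x: level, the way the hook points and the long way of the foot; z: up the post. The post weighs about 0.16 kg.
- hookpost_foot (a point): Centre of the underside of the foot, a steel nut 35 mm long (x), 20.5 mm wide (y), 7.5 mm thick, plus 2 mm high ridges across its ends, 30 mm apart inside, that hook outside the rail's lips. Corners +x,-y and -x,+y are rounded, the others square: in the rail it turns only clockwise seen from above and stops about 4 degrees past a quarter turn. Axes as the grip's.
- hookpost_collar (a point): Point on the post's axis 11 mm above the foot's underside, where a sliding grey collar (40 mm across, on the 20 mm round shank) has its underside when free. On the lips it gives way upwards along the post against a spring of 2 N/mm for 9 mm (18 N), then is solid. Axes as the grip's.
- hookpost_tip (a point): Upturned end of the hook wire (6 mm thick), 46 mm from the post's axis along its x and 60 mm above the foot's underside.
- board: Timber board fixed on the bench, 110 mm (x) by 440 mm (y) by 22 mm, origin at the centre of its underside, x away from the robot, z up. On it is screwed a galvanised steel strut rail, 41 mm wide and high, 360 mm long along y, slot upwards; the top of its lips is 63 mm above the board's underside.
- slot_mid (a point): Midway along the open slot, at the lips' top, above the board's centre line: board x 0, y -15, z 63 mm; axes as the board's. Slot 22 mm wide; its lips are turned down 7.5 mm deep, 2.5 mm thick; 36.5 mm wide inside, deep enough. The rail was screwed on by eye, parallel to the board, but its true slot lies anywhere up to 11 mm before or behind this point (x), which no reading shows.
- fitted_post (a point): Where a like post is already fitted, at y +125 mm on the board (to be left alone). The open slot runs from it to a 40 mm plate with a bolt at y -150 mm. Locked, a foot's underside is 15 mm below the lips' top and its ridges straddle the lips; to turn, it must be pressed 17 to 20 mm below. Dropped in unpressed it rests 11 to 12 mm below.
- jar_center (a point): Glass feeding jar with a clamp lid, 92 mm across, 134 mm high; point on its axis 65 mm up. To be left alone.
- scoop_center (a point): Steel scoop, 160 mm long, lying with its handle towards its -x, 36 mm high; point near its middle, 15 mm up. To be left alone.
- brush_center (a point): Red plastic brush, 235 mm long along its x, 45 mm high, lying on its bristles; point near its middle, 22 mm up. To be left alone.
- willow_center (a point): Tied bundle of willow sticks, 330 mm long along its x, 44 mm thick; its centre, 20 mm up. To be left alone.
- pot_center (a point): Terracotta pot, 96 mm across, 85 mm high; its centre. To be left alone.
- mug_center (a point): Steel mug, 80 mm across, 85 mm high, with a handle at its +y; its centre. To be left alone.
Things that resemble listed ones, but are neither listed nor needed, are in the scene too. What is meant by the part that bears hookpost_grip is not green or orange, and is the larger of those in its own colour.

How it is judged:
By the outcome, as a careful person would: the job done as asked, in the order asked, and still so for the second after the job is handed in, with the robot touching nothing.
It also fails if it takes over 72 s, if anything falls off the work surface, if the arm or the gripper's body presses on something with over 40 N, if the wrist force passes 120 N, or if a joint passes its speed limit or range.

## Working session

There is one attempt and no reset: what is moved stays moved. The work goes in short steps, Python scripts to look and compute and a tool call to move; the robot and the scene stay as the last step left them, time stands still between calls to the robot, and variables do not carry over. Pictures are saved under pics/ and viewed, at most 10 in all, crops included, and the job is handed in when it is done.

Besides the shell and the picture viewer there is one more tool, called after "Call:" in YAML: its name, and indented under it one key for each argument. carry_out: Moves the arm, as the interface text tells. Scaled input: -1 to 1 covers 250 mm each way for a shift and 10 degrees each way for a turn. Its arguments: {"type":"object","properties":{"increments":{"type":"string"}},"required":["increments"]}

```bash
mkdir -p pics; python3 - <<'E'
from station import bot
import cv2
s=bot.sense(); print({k:s[k] for k in ("clock","tool_pos","ee_rot","force","finger_gap")}, bot.grip_point_offset)
for n in("top","side"):
    c=bot.camera(n); cv2.imwrite(f"pics/{n}0.png",c["color"][:,:,::-1]); print(n,c["rvec"],c["tvec"],c["fx"],c["cx"],c["cy"],c["dist"])
E
```

```text
{'clock': 0.0, 'tool_pos': array([0.15501677, 0.60497328, 0.221834  ]), 'ee_rot': array([ 1.25031904e-01,  9.92152424e-01, -7.67689174e-04, -3.77587557e-05]), 'force': array([-0.27949571,  0.34269585,  0.72519451]), 'finger_gap': 0.08762825637139271} -0.0187
top [ 2.11129404 -2.15662985  0.21434115] [-0.01043479  0.56503468  0.96414255] 455.97927959041084 318.4996620846562 245.02298139653496 [0.00138117 0.         0.         0.         0.        ]
side [ 0.09081171 -2.87927639  1.21237943] [0.56059474 0.07708742 1.09204156] 559.5458652444868 318.03181275686376 235.8841066913087 [-0.09186824  0.          0.          0.          0.        ]
```

View pics/top0.png

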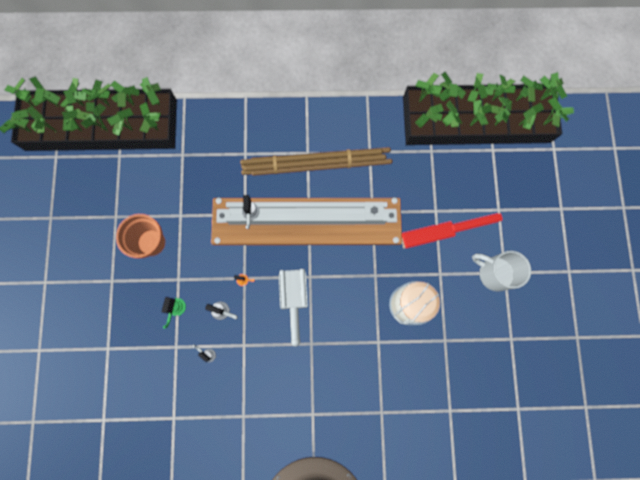

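View pics/side0.png

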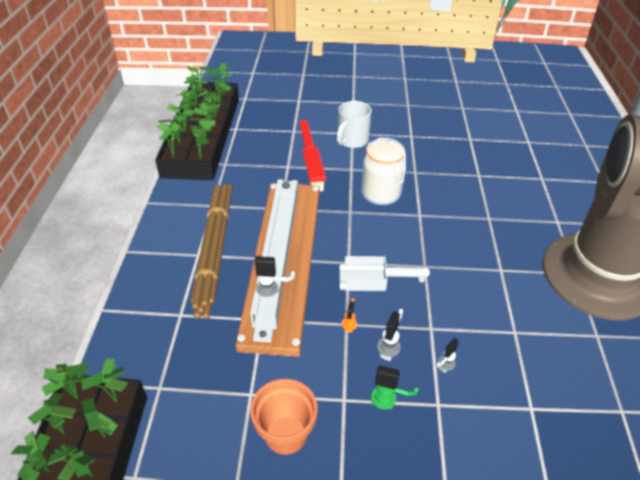

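Candidates in the top view: grey/black post (218,311), smaller grey one (206,354), green (173,305), orange (241,280), fitted post (249,207). By the description, (218,311) is the larger grey one.

```bash
cat > h.py <<'E'
import cv2, numpy as np
from station import bot
def ray(c,uv):
    K=np.array([[c["fx"],0,c["cx"]],[0,c["fy"],c["cy"]],[0,0,1]])
    p=cv2.undistortPoints(np.float64([[uv]]),K,np.float64(c["dist"]))[0,0]
    R=cv2.Rodrigues(np.float64(c["rvec"]))[0]
    return -R.T@np.float64(c["tvec"]), R.T@np.array([p[0],p[1],1])
def on_plane(c,uv,z):
    o,d=ray(c,uv); return o+d*(z-o[2])/d[2]
def tri(c1,u1,c2,u2):
    o1,d1=ray(c1,u1);o2,d2=ray(c2,u2)
    s=np.linalg.lstsq(np.c_[d1,-d2],o2-o1,rcond=None)[0]
    a,b=o1+s[0]*d1,o2+s[1]*d2
    return (a+b)/2,np.linalg.norm(a-b)
def proj(c,P):
    K=np.array([[c["fx"],0,c["cx"]],[0,c["fy"],c["cy"]],[0,0,1]])
    return cv2.projectPoints(np.float64([P]),np.float64(c["rvec"]),np.float64(c["tvec"]),K,np.float64(c["dist"]))[0][0,0]
def blob(img,box,f):
    x0,y0,x1,y1=box; m=np.zeros(img.shape[:2],np.uint8); m[y0:y1,x0:x1]=f(img[y0:y1,x0:x1].astype(int))*255
    n,l,st,ce=cv2.connectedComponentsWithStats(m); k=1+np.argmax(st[1:,4])
    return (l==k).astype(np.uint8),ce[k],st[k]
E
python3 - <<'E'
from h import *
t=bot.camera("top");s=bot.camera("side")
blk=lambda a:a.max(-1)<60
mt,ct,st=blob(t["color"],(200,295,240,325),blk); ms,cs,ss=blob(s["color"],(375,305,405,350),blk)
print("black",ct,st,cs,ss,"tri",tri(t,ct,s,cs))
print("plane z.085",on_plane(t,ct,.085))
# board: orange-brown mask in top
hsv=cv2.cvtColor(t["color"],cv2.COLOR_RGB2HSV)
m=np.zeros(hsv.shape[:2],np.uint8); m[190:255,205:406]=((hsv[190:255,205:406,0]<20)&(hsv[190:255,205:406,1]>90)&(t["color"][190:255,205:406,1]>60)).astype(np.uint8)*255
p=cv2.findNonZero(m); bx=cv2.boxPoints(cv2.minAreaRect(p)); print(bx)
W=[on_plane(t,b,.022) for b in bx]; print(np.round(W,4))
a=cv2.resize(t["color"][265:375,150:260],(400,400),interpolation=cv2.INTER_CUBIC)
b=cv2.resize(s["color"][290:400,330:440],(400,400),interpolation=cv2.INTER_CUBIC)
c=cv2.resize(t["color"][180:260,200:414],(800,299),interpolation=cv2.INTER_CUBIC)[:200]
cv2.imwrite("pics/crop1.png",np.vstack([np.hstack([a,b]),c])[:,:,::-1])
E
```

```text
black [214.39622642 308.79245283] [207 305  16   9  53] [392.09550562 325.04494382] [387 313  11  26 178] tri (array([0.42815647, 0.20178198, 0.07177468]), np.float64(0.0005347792423749686))
plane z.085 [0.42725725 0.19907286 0.085     ]
[[211.62364 243.9627 ]
 [212.3759  196.06876]
 [405.75226 199.10608]
 [405.      247.00003]]
[[ 0.5775  0.2212  0.022 ]
 [ 0.6911  0.2217  0.022 ]
 [ 0.6756 -0.2301  0.022 ]
 [ 0.5616 -0.2218  0.022 ]]
```

View pics/crop1.png

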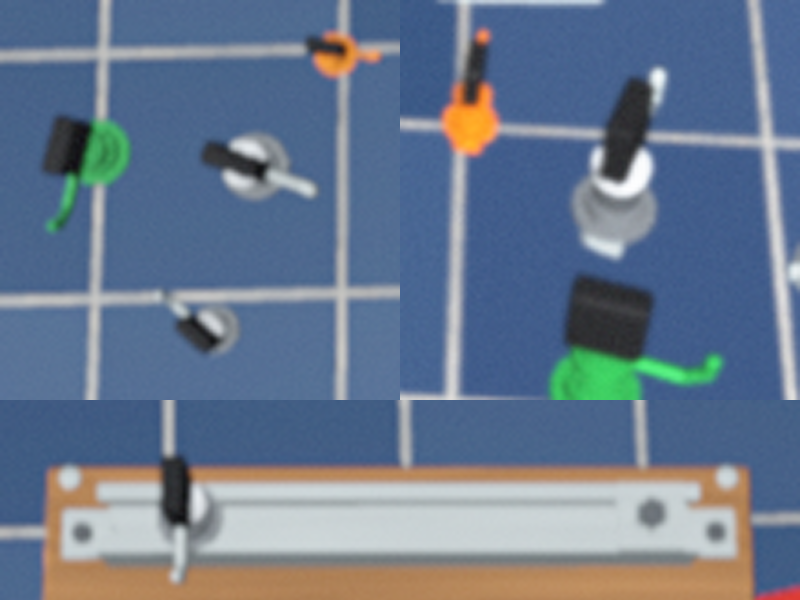

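The crop confirms it: the post at crop (245,165) is the larger grey-collared one, with its hook pointing to image right and slightly down (tip at (312,188)). The fitted post on the rail is at crop (180,510).

```bash
cat >> h.py <<'E'
def yaw(s): 
    from scipy.spatial.transform import Rotation as R
    y=R.from_quat(s["ee_rot"]).as_matrix()[:,1]; return np.degrees(np.arctan2(y[1],y[0]))
def plan(tgt,ty,n,hand,start=None):
    "rows to reach TCP tgt with tool-y yaw ty (deg), tool pointing down"
    s=bot.sense(); p,y0=(s["tool_pos"],yaw(s)) if start is None else start
    d=(np.array(tgt)-p)/n; dy=(ty-y0)/n
    for i in range(n):
        a=np.radians(y0+dy*i); ey=np.array([np.cos(a),np.sin(a),0]); ex=np.array([-np.sin(a),np.cos(a),0])
        print("0 0 %.2f %.3f %.3f %.3f %g;"%(-dy/10,d@ex/.25,d@ey/.25,-d[2]/.25,hand),end="\n" if i%5==4 else " ")
    print()
E
python3 - <<'E'
from h import *
t=bot.camera("top");s=bot.camera("side")
tip=on_plane(t,(150+312*.275,265+188*.275),.06)
g=np.array([.4282,.2018]); v=tip[:2]-g; print("tip",tip,"yaw",np.degrees(np.arctan2(v[1],v[0])),np.linalg.norm(v))
print("cam",ray(t,(0,0))[0])
hsv=cv2.cvtColor(t["color"],cv2.COLOR_RGB2HSV)
f=lambda a:(a.min(-1)>150)
S=[]
for b in((212,196,224,207),(388,196,401,207),(212,236,223,248),(390,236,402,247)):
    try:_,c,st=blob(t["color"],b,f); S.append(on_plane(t,c,.024)); print(c,st,np.round(S[-1],4))
    except Exception as e: print(b,e)
blk=lambda a:a.max(-1)<60
_,c1,q=blob(t["color"],(238,190,262,220),blk);_,c2,q2=blob(s["color"],(250,250,280,282),blk)
print("fitted",c1,q,c2,q2,tri(t,c1,s,c2))
plan([.428,.202,.20],-20,10,1)
E
```

```text
tip [0.4106583  0.15832283 0.06      ] yaw -111.97255977616241 0.04688257118842297
cam [ 0.38081666 -0.00219201  1.05067493]
[218.27586207 200.4137931 ] [216 198   6   6  29] [0.6798 0.2074 0.024 ]
[393.89655172 200.31034483] [391 198   6   6  29] [ 0.6726 -0.2017  0.024 ]
[216.67741935 240.09677419] [214 237   6   7  31] [0.5858 0.2095 0.024 ]
[395.5 239.5] [393 237   6   6  32] [ 0.5792 -0.2005  0.024 ]
fitted [246.62365591 203.84946237] [244 196   6  17  93] [265.02116402 268.5978836 ] [257 263  17  12 189] (array([0.64470953, 0.12912467, 0.11391082]), np.float64(0.00046844062386276725))
0 0 0.96 -0.146 -0.129 0.009 1; 0 0 0.96 -0.165 -0.103 0.009 1; 0 0 0.96 -0.180 -0.074 0.009 1; 0 0 0.96 -0.190 -0.043 0.009 1; 0 0 0.96 -0.194 -0.011 0.009 1;
0 0 0.96 -0.194 0.021 0.009 1; 0 0 0.96 -0.187 0.053 0.009 1; 0 0 0.96 -0.176 0.084 0.009 1; 0 0 0.96 -0.160 0.112 0.009 1; 0 0 0.96 -0.139 0.137 0.009 1;
```

Call:
carry_out:
  increments: "0 0 0.97 -0.146 -0.129 0.009 1; 0 0 0.97 -0.165 -0.103 0.009 1; 0 0 0.97 -0.18 -0.074 0.009 1; 0 0 0.97 -0.19 -0.043 0.009 1; 0 0 0.97 -0.194 -0.011 0.009 1"

```text
clock: 0.92
tool_pos: [0.2915, 0.4021, 0.2115]
ee_rot: [0.524, 0.852, 0.0, -0.0]
force: [0.5, -0.3, -1.3]
finger_gap: 0.0878
grip_force: 0.0
```

Call:
carry_out:
  increments: "0 0 0.97 -0.194 0.021 0.009 1; 0 0 0.97 -0.187 0.053 0.009 1; 0 0 0.97 -0.176 0.084 0.009 1; 0 0 0.97 -0.16 0.112 0.009 1; 0 0 0.97 -0.139 0.137 0.009 1"

```text
clock: 1.55
tool_pos: [0.4248, 0.1981, 0.2004]
ee_rot: [0.827, 0.562, 0.0, -0.0]
force: [0.3, 0.6, -0.4]
finger_gap: 0.0879
grip_force: 0.0
```

```bash
python3 - <<'E'
from h import *
w=bot.camera("wrist"); s=bot.sense(); print(s["clock"],s["tool_pos"],yaw(s),s["joint_positions"],s["force"])
cv2.imwrite("pics/w1.png",w["color"][:,:,::-1]); print(ray(w,(320,240)))
print("grip proj",proj(w,[.428,.202,.092]))
E
```

```text
1.6 [0.42778267 0.19215052 0.2004415 ] -22.513741006646757 [-0.96551927  0.16838755  0.49892546  2.01549095 -0.09392417  0.97863463
 -0.81306997] [ 2.16537039 -4.65362152  0.62922368]
(array([0.45322054, 0.26895947, 0.36277765]), array([-0.10096834, -0.26275051, -0.95957419]))
grip proj [320.51331538 230.01160463]
```

View pics/w1.png

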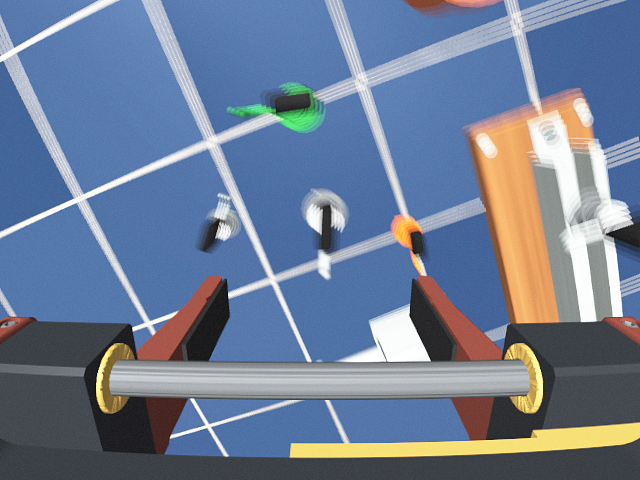

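The picture is blurred because the arm was still moving. The wing is at about (326,228), lined up with the image column; the orange post at (408,235) and small grey post at (215,235) flank it, so I'll narrow the fingers.

Call:
carry_out:
  increments: "0 0 0 0 0 0 0.5; 0 0 0 0 0 0 0.5; 0 0 0 0 0 0 0.5"

```text
clock: 1.98
tool_pos: [0.4234, 0.2006, 0.2001]
ee_rot: [0.825, 0.565, -0.0, -0.0]
force: [-0.6, 0.1, -0.3]
finger_gap: 0.0616
grip_force: 0.0
```

```bash
python3 - <<'E'
from h import *
w=bot.camera("wrist"); s=bot.sense(); print(s["clock"],s["tool_pos"],yaw(s),s["force"])
m,c,st=blob(w["color"],(290,180,360,270),lambda a:a.max(-1)<60); print(c,st)
for z in(.072,.092):print(on_plane(w,c,z))
t=bot.camera("top"); print("hook foot dir")
p=np.argwhere(m)[:,::-1]; r=cv2.minAreaRect(p.astype(np.float32)); bx=cv2.boxPoints(r); print(r)
# symmetry axis: mean of long side directions projected at z=.092 using row-wise midline top half
for rr in range(st[1],st[1]+st[3],4):
    xs=np.where(m[rr])[0]; 
    if len(xs):print(rr,xs.min(),xs.max(),end=" | ")
cv2.imwrite("pics/w2.png",cv2.resize(w["color"][150:300,240:440],(800,600),interpolation=cv2.INTER_CUBIC)[:,:,::-1])
E
```

```text
2.025 [0.42348912 0.2004599  0.20013693] -21.218694979796133 [ 0.30430495  0.46276959 -0.13617864]
[324.47542998 226.38206388] [316 202  18  50 814]
[0.42881102 0.20121773 0.072     ]
[0.43036644 0.20607388 0.092     ]
hook foot dir
((324.5, 226.5), (49.0, 17.0), 90.0)
202 318 330 | 206 317 332 | 210 317 332 | 214 317 333 | 218 317 333 | 222 317 332 | 226 317 332 | 230 317 333 | 234 316 333 | 238 316 332 | 242 316 332 | 246 316 332 | 250 318 331 |
```

View pics/w2.png

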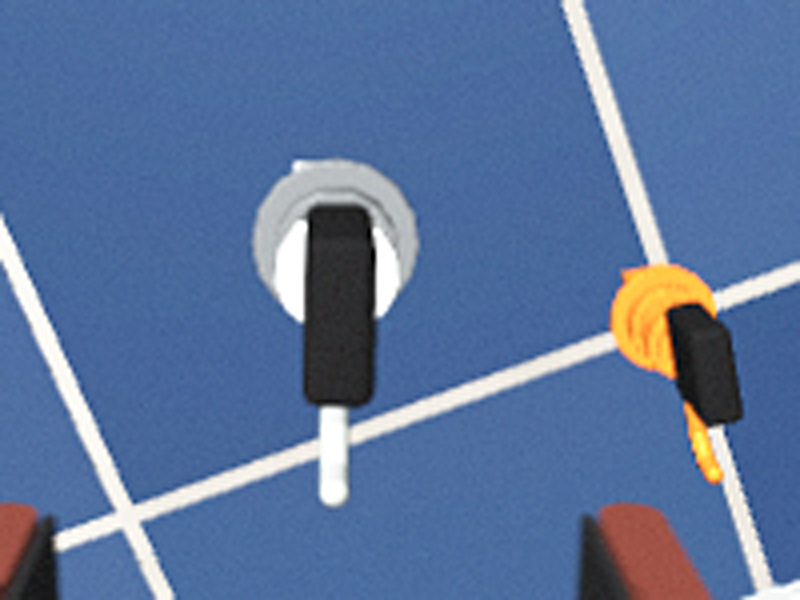

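The wing is at crop (338,305), square to the fingers, with the hook straight down in the image. Descending now.

Call:
carry_out:
  increments: "0 0 0 0.012 0.017 0.19 0.5; 0 0 0 0 0 0.2 0.5; 0 0 0 0 0 0.2 0.5; 0 0 0 0 0 0 0.5; 0 0 0 0 0 0 0.5"

```text
clock: 2.7
tool_pos: [0.4298, 0.2011, 0.0539]
ee_rot: [0.826, 0.564, 0.001, 0.0]
force: [0.6, 1.4, -0.3]
finger_gap: 0.0438
grip_force: 0.0
```

Call:
carry_out:
  increments: "0 0 0 0 0 0 0; 0 0 0 0 0 0 0; 0 0 0 0 0 0 0; 0 0 0 0 0 0 0; 0 0 0 0 0 0 0"

```text
clock: 3.32
tool_pos: [0.4293, 0.2009, 0.0532]
ee_rot: [0.826, 0.564, 0.0, -0.0]
force: [-2.0, 0.3, 7.4]
finger_gap: 0.0139
grip_force: 30.0
```

Call:
carry_out:
  increments: "0 0 0 0 0 -0.02 0; 0 0 0 0 0 -0.1 0; 0 0 0 0 0 -0.2 0; 0 0 0 0 0 -0.2 0; 0 0 0 0 0 0 0"

```text
clock: 3.95
tool_pos: [0.4309, 0.2015, 0.1858]
ee_rot: [0.826, 0.564, 0.003, -0.0]
force: [-0.2, -0.0, -2.3]
finger_gap: 0.0139
grip_force: 30.0
```

```bash
python3 - <<'E'
from h import *
s=bot.sense(); print(s["tool_pos"],yaw(s),s["force"],s["finger_gap"])
t=bot.camera("top")
for x in(300,340):
    a=t["color"][195:235,x-8:x+8].mean((1)).astype(int); print(x,[(195+i,*v) for i,v in enumerate(a.tolist())])
    for r in (195,200,205,210,215,220,225,230): print(r,np.round(on_plane(t,(x,r),.063)[:2],4),end=" ")
E
```

```text
[0.43089502 0.2014865  0.18584871] -21.38380732588309 [-0.15364708 -0.04979416 -2.25896988] 0.01393779402781968
300 [(195, 74, 101, 141), (196, 79, 100, 137), (197, 116, 104, 123), (198, 164, 124, 105), (199, 187, 138, 94), (200, 189, 141, 95), (201, 189, 155, 132), (202, 197, 190, 186), (203, 205, 212, 213), (204, 208, 218, 220), (205, 203, 212, 215), (206, 185, 194, 196), (207, 172, 181, 183), (208, 188, 196, 198), (209, 203, 212, 213), (210, 206, 214, 216), (211, 205, 214, 216), (212, 205, 214, 216), (213, 206, 215, 217), (214, 207, 216, 218), (215, 207, 216, 218), (216, 207, 216, 219), (217, 207, 216, 218), (218, 208, 217, 219), (219, 204, 212, 215), (220, 182, 191, 193), (221, 143, 151, 154), (222, 121, 128, 131), (223, 128, 129, 128), (224, 151, 131, 117), (225, 171, 132, 100), (226, 178, 132, 90), (227, 179, 132, 88), (228, 180, 133, 89), (229, 182, 135, 91), (230, 181, 135, 91), (231, 181, 134, 91), (232, 181, 134, 91), (233, 181, 134, 90), (234, 180, 134, 90)]
195 [0.6777 0.0168] 200 [0.6661 0.0169] 205 [0.6545 0.0171] 210 [0.6429 0.0173] 215 [0.6314 0.0175] 220 [0.62   0.01
[... 391 characters left out ...]
218), (211, 208, 216, 219), (212, 207, 216, 218), (213, 207, 215, 217), (214, 206, 214, 216), (215, 206, 214, 217), (216, 206, 215, 217), (217, 206, 215, 217), (218, 207, 215, 218), (219, 203, 212, 214), (220, 181, 190, 192), (221, 143, 152, 154), (222, 122, 130, 132), (223, 130, 130, 128), (224, 156, 134, 119), (225, 176, 137, 104), (226, 184, 138, 94), (227, 188, 140, 94), (228, 191, 143, 97), (229, 192, 144, 98), (230, 192, 144, 98), (231, 191, 143, 97), (232, 188, 140, 95), (233, 184, 136, 92), (234, 182, 135, 91)]
195 [ 0.6761 -0.0732] 200 [ 0.6644 -0.0728] 205 [ 0.6528 -0.0725] 210 [ 0.6413 -0.0721] 215 [ 0.6298 -0.0717] 220 [ 0.6183 -0.0714] 225 [ 0.6069 -0.071 ] 230 [ 0.5955 -0.0707]
```

```bash
python3 -c "
from h import *
plan([.636,-.011,.186],-1,8,0)"
```

```text
0 0 -0.25 -0.061 0.135 -0.001 0; 0 0 -0.25 -0.067 0.132 -0.001 0; 0 0 -0.25 -0.073 0.129 -0.001 0; 0 0 -0.25 -0.079 0.125 -0.001 0; 0 0 -0.25 -0.084 0.122 -0.001 0;
0 0 -0.25 -0.089 0.118 -0.001 0; 0 0 -0.25 -0.094 0.114 -0.001 0; 0 0 -0.25 -0.099 0.110 -0.001 0;
```

Call:
carry_out:
  increments: "0 0 -0.25 -0.061 0.135 0 0; 0 0 -0.25 -0.067 0.132 0 0; 0 0 -0.25 -0.073 0.129 0 0; 0 0 -0.25 -0.079 0.125 0 0; 0 0 -0.25 -0.084 0.122 0 0"

```text
clock: 4.62
tool_pos: [0.5574, 0.0667, 0.1804]
ee_rot: [0.759, 0.651, -0.002, -0.001]
force: [0.0, 1.6, -1.1]
finger_gap: 0.0139
grip_force: 30.0
```

Call:
carry_out:
  increments: "0 0 -0.25 -0.089 0.118 0 0; 0 0 -0.25 -0.094 0.114 0 0; 0 0 -0.25 -0.099 0.11 0 0; 0 0 0 0 0 0 0; 0 0 0 0 0 0 0"

```text
clock: 5.25
tool_pos: [0.6338, -0.0114, 0.1806]
ee_rot: [0.716, 0.698, -0.001, -0.001]
force: [0.2, 0.4, -1.9]
finger_gap: 0.0139
grip_force: 30.0
```

```bash
python3 - <<'E'
from h import *
s=bot.sense(); print(s["clock"],s["tool_pos"],yaw(s),s["force"],s["finger_gap"])
w=bot.camera("wrist"); t=bot.camera("side")
b=cv2.resize(t["color"][180:340,215:335],(450,600),interpolation=cv2.INTER_CUBIC)
cv2.imwrite("pics/w3.png",np.hstack([cv2.resize(w["color"][:,140:500],(350,467)),np.zeros((467,0,3),np.uint8),cv2.resize(b,(350,467))])[:,:,::-1])
E
```

```text
5.25 [ 0.63380188 -0.0114394   0.18064562] -1.4080717521907866 [ 0.17529046  0.40194377 -1.88937276] 0.013907713292106093
```

View pics/w3.png

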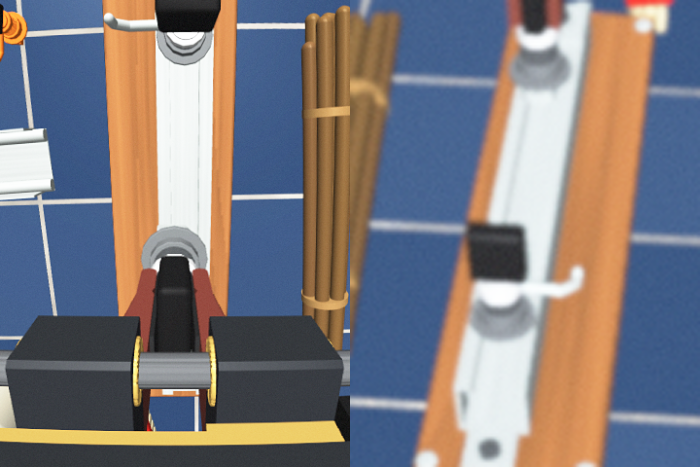

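The wrist view shows the post held upright above the rail at (175,250), with the fitted post at (185,40); the side view agrees. Lowering to just above the lips.

Call:
carry_out:
  increments: "0 0 -0.03 0 0 0.08 0; 0 0 0 0 0 0.08 0; 0 0 0 0 0 0.055 0; 0 0 0 0 0 0 0; 0 0 0 0 0 0 0"

```text
clock: 5.98
tool_pos: [0.6354, -0.0117, 0.1295]
ee_rot: [0.714, 0.701, 0.0, 0.0]
force: [0.5, 0.3, -0.8]
finger_gap: 0.0141
grip_force: 30.0
```

Call:
carry_out:
  increments: "0 0 0 0 0 0.012 0; 0 0 0 0 0 0.008 0; 0 0 0 0 0 0.008 0; 0 0 0 0 0 0.004 0; 0 0 0 0 0 0 0"

```text
clock: 6.6
tool_pos: [0.6351, -0.0118, 0.1208]
ee_rot: [0.714, 0.7, -0.0, -0.0]
force: [-0.5, 0.8, -2.3]
finger_gap: 0.0137
grip_force: 30.0
```

Call:
carry_out:
  increments: "0 0 0 0 0 0.008 0; 0 0 0 0 0 0.004 0; 0 0 0 0 0 0 0"

```text
clock: 6.98
tool_pos: [0.6351, -0.0118, 0.1178]
ee_rot: [0.714, 0.7, -0.0, -0.0]
force: [0.4, -0.1, -1.9]
finger_gap: 0.0138
grip_force: 30.0
```

Call:
carry_out:
  increments: "0 0 0 0 0 0.006 0; 0 0 0 0 0 0 0"

```text
clock: 7.22
tool_pos: [0.6351, -0.0119, 0.1163]
ee_rot: [0.714, 0.7, -0.0, -0.0]
force: [0.5, -0.5, -1.3]
finger_gap: 0.0135
grip_force: 30.0
```

Call:
carry_out:
  increments: "0 0 0 0 0 0.003 0; 0 0 0 0 0 0 0"

```text
clock: 7.48
tool_pos: [0.6351, -0.0119, 0.1162]
ee_rot: [0.714, 0.7, 0.0, -0.0]
force: [-2.0, -0.1, 4.0]
finger_gap: 0.0136
grip_force: 30.0
```

Call:
carry_out:
  increments: "0 0 0 0 0 0.003 0; 0 0 0 0 0 0 0"

```text
clock: 7.72
tool_pos: [0.6352, -0.0119, 0.1162]
ee_rot: [0.714, 0.7, 0.0, -0.0]
force: [-3.7, -0.5, 11.3]
finger_gap: 0.0139
grip_force: 30.0
```

Contact is at z 0.1162 on the lip. I'll ease off slightly and slide in +x.

Call:
carry_out:
  increments: "0 0 0 0 0 -0.002 0; 0 0 0 0 0.002 0 0; 0 0 0 0 0.002 0 0; 0 0 0 0 0.002 0 0; 0 0 0 0 0 0 0"

```text
clock: 8.35
tool_pos: [0.6354, -0.0119, 0.1161]
ee_rot: [0.714, 0.7, -0.001, -0.001]
force: [-5.8, 0.2, 10.7]
finger_gap: 0.0138
grip_force: 30.0
```

Call:
carry_out:
  increments: "0 0 0 0 0.002 0 0; 0 0 0 0 0.002 0 0; 0 0 0 0 0.002 0 0; 0 0 0 0 0 0 0"

```text
clock: 8.85
tool_pos: [0.6358, -0.0119, 0.1161]
ee_rot: [0.714, 0.7, -0.001, -0.002]
force: [-9.7, 0.4, 13.0]
finger_gap: 0.0137
grip_force: 30.0
```

Call:
carry_out:
  increments: "0 0 0 0 0 -0.003 0; 0 0 0 0 0 0 0"

```text
clock: 9.1
tool_pos: [0.6382, -0.0119, 0.1162]
ee_rot: [0.714, 0.7, 0.0, 0.0]
force: [-1.1, -0.3, 3.3]
finger_gap: 0.0137
grip_force: 30.0
```

Call:
carry_out:
  increments: "0 0 0 0 0 0 0; 0 0 0 0 0 0 0"

```text
clock: 9.35
tool_pos: [0.6382, -0.0119, 0.1162]
ee_rot: [0.714, 0.7, 0.0, 0.0]
force: [-1.6, 0.0, 3.6]
finger_gap: 0.0137
grip_force: 30.0
```

Call:
carry_out:
  increments: "0 0 0 0 0.0015 0 0; 0 0 0 0 0.0015 0 0; 0 0 0 0 0 0 0"

```text
clock: 9.72
tool_pos: [0.6383, -0.0119, 0.1161]
ee_rot: [0.714, 0.7, -0.0, -0.0]
force: [-3.7, 0.2, 4.6]
finger_gap: 0.014
grip_force: 30.0
```

Call:
carry_out:
  increments: "0 0 0 0 0.0015 0 0; 0 0 0 0 0.0015 0 0; 0 0 0 0 0 0 0"

```text
clock: 10.1
tool_pos: [0.6384, -0.0119, 0.1161]
ee_rot: [0.714, 0.7, -0.001, -0.001]
force: [-6.5, 0.8, 8.1]
finger_gap: 0.0137
grip_force: 30.0
```

Call:
carry_out:
  increments: "0 0 0 0 0.0015 0 0; 0 0 0 0 0.0015 0 0; 0 0 0 0 0 0 0"

```text
clock: 10.48
tool_pos: [0.6396, -0.0119, 0.1161]
ee_rot: [0.714, 0.7, -0.001, -0.001]
force: [-4.5, 0.4, 6.5]
finger_gap: 0.014
grip_force: 30.0
```

Friction makes it stick and slip, so I'll hop instead: lift, shift and touch down lightly.

Call:
carry_out:
  increments: "0 0 0 0 0 -0.006 0; 0 0 0 0 0 0 0; 0 0 0 0 0 0.006 0; 0 0 0 0 0 0 0"

```text
clock: 10.98
tool_pos: [0.6408, -0.012, 0.116]
ee_rot: [0.714, 0.7, 0.0, 0.0]
force: [1.1, 0.7, -2.3]
finger_gap: 0.0139
grip_force: 30.0
```

Call:
carry_out:
  increments: "0 0 0 0 0 -0.006 0; 0 0 0 0 0.003 0 0; 0 0 0 0 0 0.006 0; 0 0 0 0 0 0 0"

```text
clock: 11.48
tool_pos: [0.641, -0.0119, 0.1159]
ee_rot: [0.714, 0.7, -0.0, -0.0]
force: [0.0, 0.2, -1.4]
finger_gap: 0.0136
grip_force: 30.0
```

Call:
carry_out:
  increments: "0 0 0 0 0 -0.006 0; 0 0 0 0 0.003 0 0; 0 0 0 0 0 0.006 0; 0 0 0 0 0 0 0"

```text
clock: 11.98
tool_pos: [0.6417, -0.0119, 0.1159]
ee_rot: [0.714, 0.7, -0.0, -0.0]
force: [-0.0, 0.6, -1.9]
finger_gap: 0.0137
grip_force: 30.0
```

The force vanished at z 0.1159, so the foot seems to be over the slot. Lowering gently.

Call:
carry_out:
  increments: "0 0 0 0 -0.001 0.004 0; 0 0 0 0 0 0 0"

```text
clock: 12.22
tool_pos: [0.6415, -0.012, 0.115]
ee_rot: [0.714, 0.7, -0.0, -0.0]
force: [-0.2, -0.3, -2.0]
finger_gap: 0.0138
grip_force: 30.0
```

Call:
carry_out:
  increments: "0 0 0 0 0 0.004 0; 0 0 0 0 0 0 0"

```text
clock: 12.48
tool_pos: [0.6415, -0.012, 0.114]
ee_rot: [0.714, 0.7, -0.0, -0.0]
force: [-0.1, 0.5, -0.7]
finger_gap: 0.0139
grip_force: 30.0
```

The foot is in the slot. Continuing down to collar contact.

Call:
carry_out:
  increments: "0 0 0 0 0 0.01 0; 0 0 0 0 0 0.01 0; 0 0 0 0 0 0.01 0; 0 0 0 0 0 0 0"

```text
clock: 12.98
tool_pos: [0.6414, -0.012, 0.1063]
ee_rot: [0.714, 0.7, -0.0, -0.0]
force: [-0.3, -0.2, -2.3]
finger_gap: 0.0142
grip_force: 30.0
```

Call:
carry_out:
  increments: "0 0 0 0 0 0.008 0; 0 0 0 0 0 0 0"

```text
clock: 13.22
tool_pos: [0.6418, -0.012, 0.1048]
ee_rot: [0.714, 0.7, 0.0, 0.0]
force: [-0.1, -0.1, -0.1]
finger_gap: 0.014
grip_force: 30.0
```

Call:
carry_out:
  increments: "0 0 0 0 0 0.01 0; 0 0 0 0 0 0.01 0; 0 0 0 0 0 0.009 0; 0 0 0 0 0 0 0; 0 0 0 0 0 0 0"

```text
clock: 13.85
tool_pos: [0.6419, -0.012, 0.0988]
ee_rot: [0.714, 0.7, 0.001, 0.0]
force: [-4.0, 0.6, 12.1]
finger_gap: 0.0139
grip_force: 30.0
```

Call:
carry_out:
  increments: "0 0 0 0 0 0.005 0; 0 0 0 0 0 0 0"

```text
clock: 14.1
tool_pos: [0.6419, -0.012, 0.0977]
ee_rot: [0.714, 0.7, 0.001, 0.0]
force: [-5.4, 0.3, 14.7]
finger_gap: 0.0139
grip_force: 30.0
```

Call:
carry_out:
  increments: "0 0 0.3 0 -0.002 0 0; 0 0 0.5 0 0 0 0; 0 0 0.7 0 0 0 0; 0 0 0.5 0 0 0 0; 0 0 0 0 0 0 0"

```text
clock: 14.72
tool_pos: [0.6422, -0.0117, 0.0981]
ee_rot: [0.825, 0.566, 0.001, 0.0]
force: [-3.4, 0.0, 13.7]
finger_gap: 0.0137
grip_force: 30.0
```

Call:
carry_out:
  increments: "0 0 0.7 0 0 0.001 0; 0 0 0.7 0 0 0 0; 0 0 0.7 0 0 0 0; 0 0 0.7 0 0 0 0; 0 0 0 0 0 0 0"

```text
clock: 15.35
tool_pos: [0.6416, -0.0109, 0.0976]
ee_rot: [0.937, 0.349, 0.001, -0.001]
force: [-4.3, 2.1, 14.7]
finger_gap: 0.0139
grip_force: 30.0
```

```bash
python3 - <<'E'
from h import *
s=bot.sense(); print(s["tool_pos"],yaw(s),s["force"],s["moment"],s["joint_positions"])
E
```

```text
[ 0.64163681 -0.01094472  0.09757242] -49.121254223770656 [-4.34695956  2.10873702 14.74457893] [ 0.63771512  1.30921534 -0.16228084] [-0.51497041  0.64733643  0.6800134   1.70962149 -0.48432544  0.95788183
 -0.50596211]
```

Call:
carry_out:
  increments: "0 0 0.7 0 0 0 0; 0 0 0.7 0 0 0 0; 0 0 0.7 0 0 0 0; 0 0 0.7 0 0 0 0; 0 0 0 0 0 0 0"

```text
clock: 15.98
tool_pos: [0.641, -0.0101, 0.0973]
ee_rot: [0.994, 0.112, -0.0, -0.001]
force: [-5.8, 4.6, 15.8]
finger_gap: 0.014
grip_force: 30.0
```

Call:
carry_out:
  increments: "0 0 0.7 0 0 0 0; 0 0 0.5 0 0 0 0; 0 0 0.2 0 0 0 0; 0 0 0 0 0 0 0"

```text
clock: 16.48
tool_pos: [0.641, -0.0099, 0.0972]
ee_rot: [1.0, -0.009, -0.0, -0.002]
force: [-5.9, 5.9, 15.6]
finger_gap: 0.0135
grip_force: 30.0
```

```bash
python3 - <<'E'
from h import *
s=bot.sense(); print(s["tool_pos"],yaw(s),s["force"],s["moment"])
t=bot.camera("top"); s=bot.camera("side")
a=cv2.resize(t["color"][180:260,260:380],(600,400))[:, :400]; b=cv2.resize(s["color"][150:310,215:335],(300,400))
cv2.imwrite("pics/t5.png",np.hstack([a,b])[:,:,::-1])
E
```

```text
[ 0.64097962 -0.00992645  0.09721219] -90.99471441963102 [-5.87682232  5.89610624 15.55800458] [1.23316693 1.72744819 0.13041794]
```

View pics/t5.png

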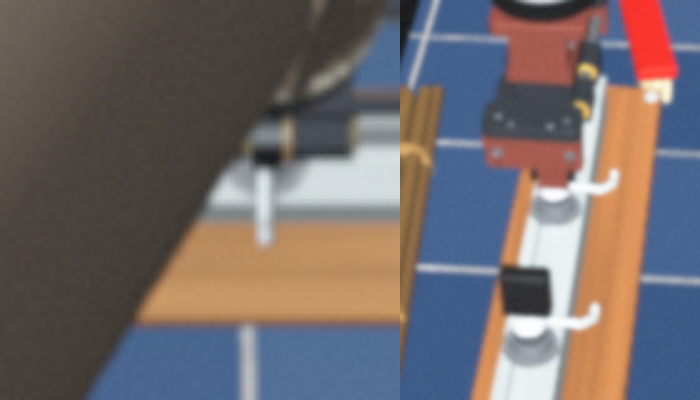

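The hook points to the front, parallel to the fitted one (hook at (265,225) top crop; (600,185) side crop). I'll relieve the side load, then let go.

Call:
carry_out:
  increments: "0 0 0 -0.003 -0.003 0 0; 0 0 0 0 0 0 0"

```text
clock: 16.82
tool_pos: [0.6409, -0.0099, 0.0972]
ee_rot: [1.0, -0.009, 0.001, -0.001]
force: [-3.1, 3.1, 11.7]
finger_gap: 0.0141
grip_force: 30.0
```

Call:
carry_out:
  increments: "0 0 0 0 0 0 0.5; 0 0 0 0 0 0 0.5; 0 0 0 0 0 0 0.5; 0 0 0 0 0 0 0.5"

```text
clock: 17.32
tool_pos: [0.6403, -0.0108, 0.0955]
ee_rot: [1.0, -0.009, -0.0, -0.0]
force: [0.0, -0.1, 0.2]
finger_gap: 0.0434
grip_force: 0.0
```

Call:
carry_out:
  increments: "0 0 0 0 0 -0.05 0.5; 0 0 0 0 0 -0.15 0.5; 0 0 0 0 0 -0.2 0.5; 0 0 0 0 0 -0.2 0.5; 0 0 0 0 0 0 0.5"

```text
clock: 17.95
tool_pos: [0.6423, -0.0121, 0.2507]
ee_rot: [1.0, -0.009, 0.003, -0.0]
force: [-0.6, 0.4, -0.7]
finger_gap: 0.044
grip_force: 0.0
```

Call:
carry_out:
  increments: "0 0 0 -0.2 0 -0.1 0.5; 0 0 0 -0.2 0 0 0.5; 0 0 0 -0.2 0 0 0.5; 0 0 0 0 0 0 0.5; 0 0 0 0 0 0 0.5"

```text
clock: 18.58
tool_pos: [0.4909, -0.0076, 0.2711]
ee_rot: [1.0, -0.009, 0.0, -0.0]
force: [0.3, -0.4, 0.8]
finger_gap: 0.0438
grip_force: 0.0
```

```bash
python3 - <<'E'
from h import *
q=bot.sense(); print(q["tool_pos"],q["force"])
t=bot.camera("top"); s=bot.camera("side"); w=bot.camera("wrist")
a=cv2.resize(w["color"],(400,300)); b=cv2.resize(s["color"][150:310,215:335],(300,400)); c=cv2.resize(t["color"],(400,300))
cv2.imwrite("pics/t6.png",np.hstack([np.vstack([a,c]),cv2.resize(b,(400,600))])[:,:,::-1])
blk=lambda a:a.max(-1)<60
f=blob(s["color"],(250,250,280,282),blk); g=blob(s["color"],(252,190,295,240),blk); print(f[1:],g[1:])
for z,y in((.12,-.0104),(.1165,-.0104),(.12,.129)): print(z,y,proj(s,[.641+.0175*(y+.0104),y,z]))
E
```

```text
[ 0.49093034 -0.00755186  0.2711479 ] [ 0.33021128 -0.42909209  0.83571531]
(array([265.13043478, 268.65217391]), array([257, 263,  17,  12, 184], dtype=int32)) (array([275.34394904, 213.08917197]), array([268, 208,  15,  12, 157], dtype=int32))
0.12 -0.0104 [276.24035086 210.99301642]
0.1165 -0.0104 [276.32316605 212.39403598]
0.12 0.129 [265.43275276 266.10050238]
```

View pics/t6.png

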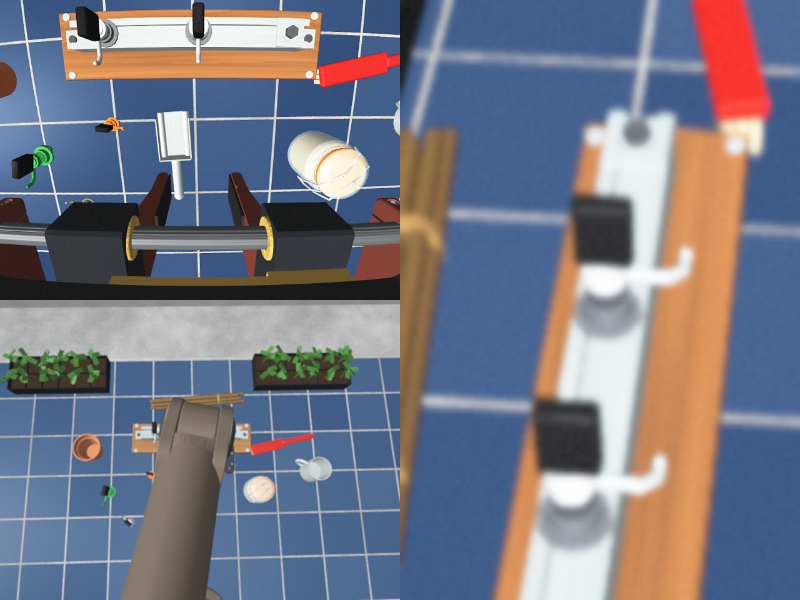

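The new post stands upright with its hook to the front. It sits at the same height and angle as the fitted one: its wing's side-view row offset from the locked position is 2.1 px, against 2.5 px for the fitted one. Nothing else looks moved.

```bash
python3 -c "
from station import bot
print(bot.finish_job())"
```

```text
the job is handed in; nothing more can be done
None
```

The hook post is in the slot about midway along, turned a quarter turn clockwise and released; the last pictures show it level with the fitted post, hook to the front, and the job was handed in at about 19 s (the hand-in gave no verdict).

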